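Reset a blade grinder's feed dial to six clicks

TASK

Set the blue grinder's black feed dial to six: wind it back (anticlockwise) until you feel its zero stop, leaning on the stop only gently, let it settle at zero, then turn it forward (clockwise) exactly six clicks and let go. Then swing the red-tipped clamp lever fully over towards the wheel to hold the setting. Leave the bin, jar, screwdriver and knife where they are.

Things in the scene. Friction and masses are not known exactly. Their poses are not given: they have to be found in the camera images.
- grinder: blue bench grinder, fixed, box 240 (x) by 220 (y) by 80 mm high; origin at the centre of its underside. Its x points from front to grinding wheel, y to its left, z up. On the flat deck, 80 mm up, in mm: dial at (-55, 45), clamp lever base (70 by 50 by 25) at (-55, -70), steel work rest 20 high at (12, 45), wheel and motor at x over 25, up to 145 mm above the table.
- dial_grip (a point): on the axis of the feed dial, 21 mm above the deck; fixed to the grinder, does not turn with the dial. The dial is a round fluted black knob, 44 mm diameter, axis vertical, top 37 mm above the deck, nothing within 55 mm of its axis; grip its sides from above at any yaw. No scale: only feel tells where it is. It starts two to four clicks forward of zero. Clockwise from above is forward.
- zero_stop: the dial's sprung zero stop, hidden under the deck (origin on the dial's axis at deck height; its pose tells nothing of the dial). Winding back, the dial meets it 2 degrees past the zero click; the torque then climbs steadily instead of falling: about 0.4 N m at 11 degrees (stop loaded with 13 N). Over 24 N on it (0.7 N m, 18 degrees) damages it. Let go, the dial springs back to the zero click.
- rest_edge (a point): middle of the upper edge of the steel work rest that faces the wheel, 20 mm above the deck. The dial feeds the rest towards the wheel along the grinder's x, only 0.1 mm a click, too little to measure: 22.0 mm from the grinder's origin at zero, 22.6 mm at six clicks.
- clamp_tip (a point): centre of the red ball (26 mm diameter) at the tip of the clamp lever, 80 mm from its pivot. The pivot runs along the grinder's y, at (-55, -70) and 22 mm above the deck. The lever starts leaning back to the front of the grinder (-x).
- clamp (a joint): clamp lever angle: 0 leaning to the front (open), 1.0 rad leaning towards the wheel (clamped, its end stop). It stays where it is left; about 1 N at the tip moves it.
- parts_bin: loose yellow open bin, 130 by 90 by 50 mm high, to the grinder's left; origin under its centre. Leave alone.
- jar: loose glass jar, 52 mm diameter, 70 mm high, to the grinder's right; origin under its centre. Leave alone.
- screwdriver: loose screwdriver lying along its x on the table to the right. Leave alone.
- knife: loose folded knife, 105 by 24 by 12 mm, lying to the left; origin under its centre. Leave alone.
- dial_top (a point): centre of the dial's flat top, 37 mm above the deck, fixed to the grinder. Click work: one click every 20 degrees (18 a turn), held by a sprung plunger: about 0.2 N m to leave a click, falling to nothing 10 degrees on, then pulling as much into the next click. Let go, the dial settles into the nearest click and stays. A 40 N grip turns it without slipping.

How it is judged:
On the way, in this order (a step that is already met when the one before it is completed fails the run):
1. the dial is wound back until it touches its zero stop (more than 3 N) (contact force between zero_stop and anything else above 3 N), for 0.05 s.
2. the dial is turned forward six clicks from zero and rests there (x of rest_edge in the frame of grinder between 0.02257 and 0.02263 m and contact force between the fingers and grinder below 0.1 N), for 0.3 s.
3. the clamp lever is swung fully over (value of joint clamp above 0.9 rad), for 0.2 s.
At the end, for the whole second after the job is handed in: The dial rests in its sixth click from zero (the rest 22.6 mm +-0.03 mm, a third of a click, ahead of the grinder's origin) and the clamp lever is over to at least 0.9 of its 1.0 rad (x of rest_edge in the frame of grinder between 0.02257 and 0.02263 m and value of joint clamp above 0.9 rad); the robot touches nothing.
It fails at once if the zero stop is loaded with more than 24 N (contact force between zero_stop and anything else above 24 N).
It fails at once if the bin, jar, screwdriver or knife is moved by more than 20 mm (distance of any of parts_bin, jar, screwdriver, knife from where it was at the start of the episode above 0.02 m).
It also fails if it takes over 72 s, if anything falls off the work surface, if the arm or the gripper's body presses on something with over 40 N, if the wrist force passes 120 N, or if a joint passes its speed limit or range.

ROBOT

A 6-joint arm with a two-finger parallel gripper is mounted at the origin on the work surface. World frame = base frame: x ahead of the robot, y to its left, z up, the work surface at z = 0. Lengths are in m, angles in rad, forces in N, time in s.
With the tool pointing down it reaches from about 0.35 to 0.975 m from the base axis. Payload 4.9 kg.
Tool frame: the origin (TCP) lies at the very end of the fingers, on their centre line; the grasp point (between the pads) lies 19 mm behind it; x points along the fingers, y is the direction in which the jaws open and shut, and the axes are right-handed (so a half turn about x gives the same grasp; the last joint's range is limited). The gripper opens to 85 mm and grips with 20 to 120 N. Pads are 22 mm wide; open, the fingers measure 114 mm over their backs; the gripper's body (76 mm by 85 mm) begins 54 mm behind the grasp point. The pads swing forward as they close: fully open they stand 13 mm farther back than shut.
Start: joints at [-1.358, 0.053, 1.613, -0, 1.476, -0.119], TCP at [0.204, -0.591, 0.231] pointing down, gripper open.
Joint ranges: [-3.01, 3.01], [-1.01, 2.22], [0.06, 2.58], [-1.02, 4.17], [0.09, 2.62], [-3.14, 3.14]. Speed limits (rad/s): [2.57, 2.57, 3.14, 3.14, 3.14, 3.14].

INTERFACE

Orientations are given as a rotation vector (axis times angle).
In Python, from station import ctrl, get_image, calibration, finish_job, search_frame, cut_out, mark_of gives the robot as it stands. The module is installed in compiled form; this text tells all that it offers.
- The arm moves only by the tool arm_command, never from a script. Its argument "plan" is a list that holds one entry, the list of rows, each a list of 7 numbers: the shift along the tool's x, y, z in m, then the turn, a rotation vector about the tool's x, y, z in degrees, then the finger opening in m, from 0 to 0.0854. A call has 1 to 20 rows; each row shifts and turns the pose as measured when the row begins, along the tool's axes as they then stand; what a row does not reach is not made up. A row lasts 1/12 s, in which the tool goes at most 41.7 mm and 7.16 degrees, less where a joint would pass 70% of its speed; a pose out of reach is approached as far as the arm can. A call with a gripper value outside its range is refused whole. The fingers move at their own pace and stop on an object; "squeeze" is the grip in N (left out, the last holds). Time passes only in rows, so rows that do not move let the fingers close. It gives the time, the measured TCP pose, the force and the opening at its end, in the units of the state.
- ctrl.get_obs(): the state, without advancing time (a new reading comes with each control period).
- get_image(name): name is "scene" or "top" or "wrist"; returns the picture (400x640x3 uint8, red, green, blue); there is no depth.
- calibration(name): a dict with "fx", "fy", "cx", "cy" (pixels), "cam_to_world" (4x4, takes a point from camera to world coordinates); the wrist camera has in their place "hand_eye" (4x4, takes a point from camera to tool coordinates, whose origin is the TCP and whose axes are the tool frame's). Camera axes: x right, y down, z forward; pixel columns grow to the right and rows downward; lengths in m; the calibration is good to about 2 mm. A picture is of the moment at which its call begins: read the wrist's pose just before it. calibration takes no time and is no camera call.
- finish_job(): hands the job in, once; it reports no verdict.
Trained networks look in the newest picture that a camera, given by its name, has taken for a name from the list of things; names that differ only in an ending like _2 or _b are one class to them, and where a whole thing is asked for, a point or a joint stands for the part that bears it (a point fixed in the world has none). Each returns a list of dicts, best first, with "conf" (0 to 1); they miss things now and then, are a little off and sometimes report something else, mostly with a low value. They report only what shows in the picture. A call takes as long as a camera call.
- search_frame(camera, thing): "at" ([x, y, z] in m, in the coordinates of the camera as it stood for that picture, good to about 4 mm: the middle of the surface that is visible of it).
- cut_out(camera, thing): "mask" (400x640 bool, what is visible of it).
- mark_of(camera, thing): "at" ([x, y, z] in m, in the coordinates of the camera as it stood for that picture, good to about 4 mm: a listed point, or the origin of a listed thing).
The state is a dict: "t": time; "q": joint angles; "dq": joint speeds; "effort": joint torques, N m; "tool_pos": TCP position; "tool_rot": TCP orientation; "contact_force": force on the tool from outside, world axes, zero at the start; "wrist_torque": the same for the moment, N m; "opening": finger opening in m.
Only numpy, scipy, OpenCV 4.12 (cv2) and the standard library are available. Lean on these libraries where they do the work, as an engineer would, in place of code of your own. Each camera call takes 0.05 s, during which the arm holds its last target. There are 200 camera calls.

## Working session

There is one attempt and no reset: what is moved stays moved. The work goes in short steps, Python scripts to look and compute and a tool call to move; the robot and the scene stay as the last step left them, time stands still between calls to the robot, and variables do not carry over. Pictures are saved under pics/ and viewed, about 8 in all and at most 12, crops included, and the job is handed in when it is done.

Besides the shell and the picture viewer there is one more tool, called as a command line: name --argument value ..., lists and objects as JSON in quotes. arm_command: Moves the arm, as the interface text tells. Its arguments: {"type":"object","properties":{"plan":{"type":"array","items":{"type":"array","items":{"type":"array","items":{"type":"number"}}}},"squeeze":{"type":"number"}},"required":["plan"]}

```bash
mkdir -p pics; cat > h.py <<'E'
import numpy as np, cv2
from scipy.spatial.transform import Rotation as R
from station import ctrl, get_image, calibration, finish_job, search_frame, cut_out, mark_of
def T_tool():
    o=ctrl.get_obs(); T=np.eye(4); T[:3,:3]=R.from_rotvec(o["tool_rot"]).as_matrix(); T[:3,3]=o["tool_pos"]; return T
def c2w(cam):
    c=calibration(cam)
    return T_tool()@np.array(c["hand_eye"]) if cam=="wrist" else np.array(c["cam_to_world"])
def w(T,p): return (T@np.r_[p,1])[:3]
def save(cam,name,box=None):
    im=get_image(cam); cv2.imwrite("pics/"+name,cv2.cvtColor(im,cv2.COLOR_RGB2BGR)); return im
E
python3 - <<'E'
from h import *
o=ctrl.get_obs(); print({k:np.round(v,3) for k,v in o.items()}); print(T_tool().round(3))
ims=[]
for cam in ("scene","top"):
    T=c2w(cam); ims.append(get_image(cam))
    for n in ("grinder","dial_grip","dial_top","clamp_tip","rest_edge","parts_bin","jar","screwdriver","knife"):
        print(cam,n,[(w(T,d["at"]).round(3),round(d["conf"],2)) for d in mark_of(cam,n)[:2]])
cv2.imwrite("pics/a.png",cv2.cvtColor(cv2.resize(np.vstack(ims),(480,600)),cv2.COLOR_RGB2BGR))
E
```

```text
{'t': np.float64(0.0), 'q': array([-1.358,  0.053,  1.614, -0.   ,  1.476, -0.119]), 'dq': array([-0.001,  0.001, -0.001,  0.   , -0.   , -0.001]), 'effort': array([-0.0000e+00, -3.9368e+01, -3.7018e+01, -0.0000e+00,  7.0000e-03,
        0.0000e+00]), 'tool_pos': array([ 0.203, -0.59 ,  0.23 ]), 'tool_rot': array([ 2.042,  0.344, -2.043]), 'contact_force': array([ 0.269,  0.614, -0.451]), 'wrist_torque': array([-0.035,  0.004,  0.014]), 'opening': np.float64(0.086)}
[[-0.     0.326 -0.945  0.203]
 [ 0.002 -0.945 -0.326 -0.59 ]
 [-1.    -0.002 -0.     0.23 ]
 [ 0.     0.     0.     1.   ]]
scene grinder [(array([ 0.668, -0.065,  0.002]), 0.72)]
scene dial_grip [(array([ 0.599, -0.031,  0.097]), 0.89), (array([0.497, 0.273, 0.   ]), 0.22)]
scene dial_top [(array([ 0.603, -0.033,  0.122]), 0.91)]
scene clamp_tip [(array([ 0.594, -0.149,  0.176]), 0.76)]
scene rest_edge [(array([ 0.679, -0.015,  0.096]), 0.51), (array([ 0.597, -0.03 ,  0.096]), 0.41)]
scene parts_bin [(array([ 0.646,  0.144, -0.002]), 0.66)]
scene jar [(array([ 0.649, -0.247,  0.   ]), 0.56)]
scene screwdriver [(array([ 0.688, -0.334,  0.002]), 0.58)]
scene knife [(array([ 0.495,  0.273, -0.001]), 0.74)]
top grinder [(array([ 0.666, -0.064,  0.001]), 0.55)]
top dial_grip [(array([ 0.606, -0.031,  0.1  ]), 0.89)]
top dial_top [(array([ 0.602, -0.027,  0.113]), 0.79)]
top clamp_tip [(array([ 0.591, -0.151,  0.173]), 0.5)]
top rest_edge [(array([ 0.679, -0.013,  0.095]), 0.48)]
top parts_bin [(array([ 0.641,  0.143, -0.002]), 0.61)]
top jar [(array([ 0.652, -0.247,  0.003]), 0.73), (array([ 0.641,  0.141, -0.002]), 0.43)]
top screwdriver [(array([ 0.689, -0.341, -0.   ]), 0.82)]
top knife [(array([ 0.497,  0.274, -0.003]), 0.56)]
```

View pics/a.png

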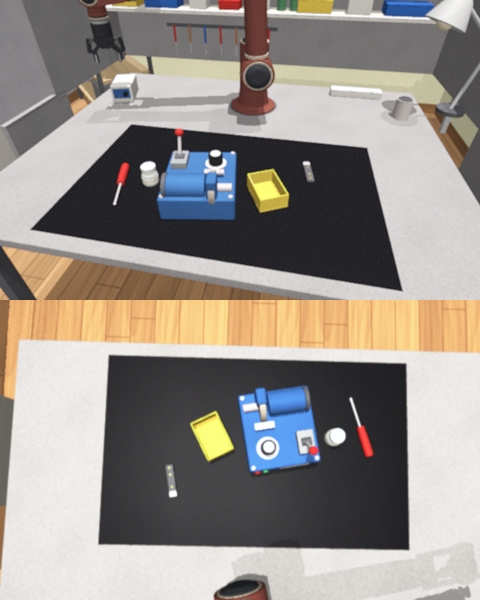

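The two pictures agree. The grinder is at about (0.667, -0.065), yawed about 10°, with the dial at about (0.602, -0.030), the bin to its left and the jar to its right. The clamp ball is at about (0.592, -0.150, 0.174). Next I move above the dial.

arm_command --plan '[[[-0.005,-0.02,-0.028,0,0,0,0.062],[-0.005,-0.02,-0.028,0,0,0,0.062],[-0.005,-0.02,-0.028,0,0,0,0.062],[-0.005,-0.02,-0.028,0,0,0,0.062],[-0.005,-0.02,-0.028,0,0,0,0.062],[-0.005,-0.02,-0.028,0,0,0,0.062],[0,-0.02,-0.028,0,0,0,0.062],[0,-0.02,-0.028,0,0,0,0.062],[0,-0.02,-0.028,0,0,0,0.062],[0,-0.02,-0.028,0,0,0,0.062],[0,-0.02,-0.028,0,0,0,0.062],[0,-0.02,-0.028,0,0,0,0.062],[0,-0.02,-0.028,0,0,0,0.062],[0,-0.02,-0.028,0,0,0,0.062],[0,-0.02,-0.028,0,0,0,0.062],[0,-0.02,-0.028,0,0,0,0.062],[0,-0.02,-0.028,0,0,0,0.062],[0,-0.02,-0.028,0,0,0,0.062]]]' --squeeze 50

```text
t: 2.5
tool_pos: [0.5768, -0.0694, 0.2649]
tool_rot: [2.053, 0.322, -2.04]
contact_force: [0.2, -0.5, 1.3]
opening: 0.0621
```

arm_command --plan '[[[0,0,0,-7,0,0,0.062],[0,0,0,-7,0,0,0.062],[0,0,0,-7,0,0,0.062],[0,0,0,-7,0,0,0.062],[0,0,0,-7,0,0,0.062],[0,0,0,-7,0,0,0.062],[0,0,0,-7,0,0,0.062],[0,0,0,-7,0,0,0.062],[0,0,0,-7,0,0,0.062],[0,0,0,-7,0,0,0.062],[0,0,0,-7,0,0,0.062],[0,0,0,0,0,0,0.062]]]'

```text
t: 3.5
tool_pos: [0.5806, -0.0602, 0.2646]
tool_rot: [1.115, 1.258, -1.11]
contact_force: [0.3, -0.8, -0.0]
opening: 0.062
```

```bash
python3 - <<'E'
from h import *
o=ctrl.get_obs(); print(o["t"],o["q"].round(3),o["opening"],o["contact_force"].round(2),o["wrist_torque"].round(3)); T0=T_tool(); print(T0.round(3))
T=c2w("wrist"); save("wrist","b.png")
for n in ("dial_grip","dial_top","clamp_tip","rest_edge"):
    for d in mark_of("wrist",n)[:2]:
        p=w(T,d["at"]); print(n,p.round(4),round(d["conf"],2),"tool",(np.linalg.inv(T0)@np.r_[p,1])[:3].round(4))
E
```

```text
3.5 [-0.23  -0.068  1.678 -0.002  1.523 -0.359] 0.06204422903199017 [ 0.26 -0.84 -0.01] [-0.005 -0.013 -0.037]
[[ 0.008  0.992  0.128  0.581]
 [-0.004  0.128 -0.992 -0.06 ]
 [-1.     0.008  0.005  0.265]
 [ 0.     0.     0.     1.   ]]
dial_grip [ 0.6073 -0.028   0.1005] 0.82 tool [ 0.1641  0.0293 -0.0293]
dial_top [ 0.6057 -0.0265  0.1165] 0.61 tool [ 0.1482  0.0281 -0.0309]
clamp_tip [ 0.59   -0.1447  0.1761] 0.88 tool [ 0.0889 -0.0022  0.0846]
rest_edge [ 0.6771 -0.015   0.0968] 0.57 tool [ 0.1685  0.1002 -0.0333]
```

View pics/b.png

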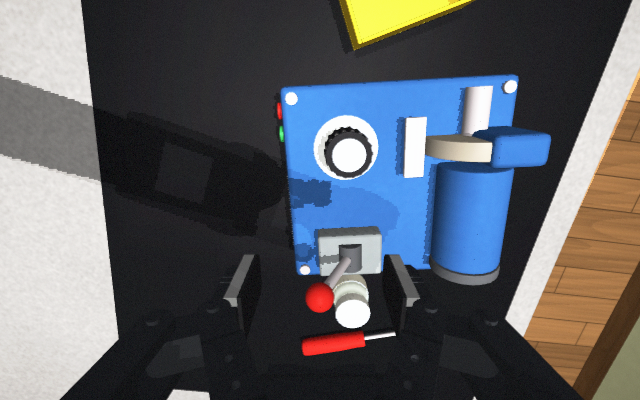

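The wrist view shows the dial top at about pixel (349,155), the red ball at (319,297), and open space around the dial. I centre over it and take a closer look.

arm_command --plan '[[[0,0.014,-0.015,0,0,0,0.062],[0,0.014,-0.015,0,0,0,0.062],[0.025,0,0,0,0,0,0.062],[0.025,0,0,0,0,0,0.062],[0.025,0,0,0,0,0,0.062],[0.02,0,0,0,0,0,0.062],[0,0,0,0,0,0,0.062],[0,0,0,0,0,0,0.062]]]'

```text
t: 4.42
tool_pos: [0.6089, -0.0262, 0.1698]
tool_rot: [1.128, 1.246, -1.118]
contact_force: [0.4, -0.7, -0.5]
opening: 0.062
```

```bash
python3 - <<'E'
from h import *
o=ctrl.get_obs(); print(o["t"],o["q"].round(3),o["contact_force"].round(2),o["wrist_torque"].round(3)); T0=T_tool(); print(T0.round(3))
T=c2w("wrist"); save("wrist","c.png")
for n in ("dial_grip","dial_top"):
    for d in mark_of("wrist",n)[:2]:
        p=w(T,d["at"]); print(n,p.round(4),round(d["conf"],2),"tool",(np.linalg.inv(T0)@np.r_[p,1])[:3].round(4))
c=calibration("wrist"); q=np.linalg.inv(T)@np.array([.605,-.028,.117,1]); print(c["fx"]*q[0]/q[2]+c["cx"],c["fy"]*q[1]/q[2]+c["cy"],c["fx"]/q[2])
E
```

```text
4.4167 [-0.164  0.051  1.719 -0.003  1.356 -0.277] [ 0.36 -0.66 -0.46] [-0.003 -0.032 -0.057]
[[ 0.015  0.993  0.113  0.609]
 [-0.005  0.113 -0.994 -0.026]
 [-1.     0.014  0.007  0.17 ]
 [ 0.     0.     0.     1.   ]]
dial_grip [ 0.6098 -0.0259  0.1008] 0.63 tool [ 0.069  -0.0001 -0.0007]
dial_top [ 0.6052 -0.0281  0.1174] 0.82 tool [ 0.0524 -0.0047  0.001 ]
313.00569985647974 224.9462783654874 1460.8702093758538
```

View pics/c.png

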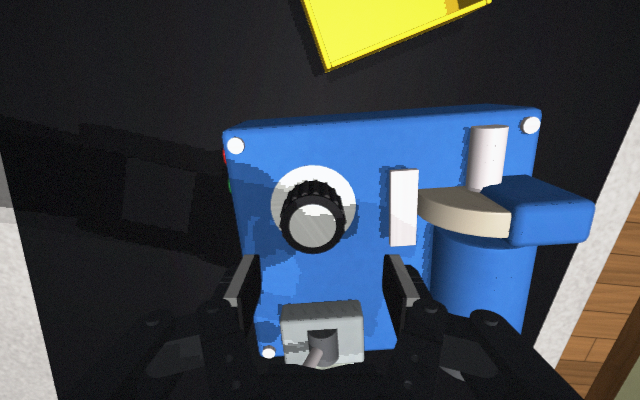

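arm_command --plan '[[[0,-0.004,0.002,0,0.3,-0.85,0.062],[0,0,0,0,0,0,0.062],[0.02,0,0,0,0,0,0.062],[0.02,0,0,0,0,0,0.062],[0.02,0,0,0,0,0,0.062],[0.012,0,0,0,0,0,0.062],[0,0,0,0,0,0,0.062],[0,0,0,0,0,0,0.062]]]'

```text
t: 5.23
tool_pos: [0.6159, -0.0319, 0.1133]
tool_rot: [1.134, 1.235, -1.111]
contact_force: [0.2, -0.2, -0.3]
opening: 0.062
```

```bash
cat > s.py <<'E'
from h import *
o=ctrl.get_obs(); T=T_tool(); dp=np.array([.605,-.0287,.087])-T[:3,3]
print("t",o["t"],"pos",o["tool_pos"].round(4),"d_tool mm",(T[:3,:3].T@dp*1e3).round(1),"xaxis",T[:3,0].round(4),"yaw %.2f"%np.degrees(np.arctan2(T[1,1],T[0,1])),"q6 %.3f"%o["q"][5],"F",o["contact_force"].round(1),"M",o["wrist_torque"].round(3),"open",o["opening"].round(4))
E
python3 s.py
```

```text
Traceback (most recent call last):
  File "s.py", line 3, in <module>
    print("t",o["t"],"pos",o["tool_pos"].round(4),"d_tool mm",(T[:3,:3].T@dp*1e3).round(1),"xaxis",T[:3,0].round(4),"yaw %.2f"%np.degrees(np.arctan2(T[1,1],T[0,1])),"q6 %.3f"%o["q"][5],"F",o["contact_force"].round(1),"M",o["wrist_torque"].round(3),"open",o["opening"].round(4))
                                                                                                                                                                                                                                                               ^^^^^^^^^^^^^^^^^^
AttributeError: 'float' object has no attribute 'round'
```

```bash
sed -i 's/o\["opening"\].round(4)/round(float(o["opening"]),4)/' s.py; python3 s.py
```

```text
t 5.2333 pos [ 0.6159 -0.0319  0.1133] d_tool mm [ 26.  -11.1  -4.6] xaxis [ 0.0267 -0.0059 -0.9996] yaw 6.38 q6 -0.283 F [ 0.2 -0.2 -0.3] M [ 0.035  0.007 -0.033] open 0.062
```

Tilt and x drift build up over the moves. I back up and correct with small rows and pauses.

arm_command --plan '[[[-0.01,0,0,0,0,0,0.062],[-0.01,0,0,0,0,0,0.062],[0,0,0,0,0,0,0.062],[0,-0.011,0.004,0,0.3,-1.5,0.062],[0,0,0,0,0,0,0.062],[0,0,0,0,0,0,0.062]]]'

```text
t: 5.73
tool_pos: [0.6075, -0.0375, 0.1409]
tool_rot: [1.127, 1.25, -1.124]
contact_force: [-0.3, 0.9, 0.1]
opening: 0.062
```

```bash
python3 s.py
```

```text
t 5.7333 pos [ 0.6075 -0.0375  0.1409] d_tool mm [53.9 -1.9 -9.3] xaxis [ 0.0082 -0.0049 -1.    ] yaw 6.36 q6 -0.292 F [-0.3  0.9  0.1] M [ 0.006  0.028 -0.006] open 0.062
```

arm_command --plan '[[[0,-0.002,-0.009,0,0.2,-0.5,0.062],[0,0,0,0,0,0,0.062],[0,0,0,0,0,0,0.062],[0.01,0,0,0,0,0,0.062],[0.01,0,0,0,0,0,0.062],[0,0,0,0,0,0,0.062],[0,0,0,0,0,0,0.062]]]'

```text
t: 6.32
tool_pos: [0.6047, -0.0267, 0.1187]
tool_rot: [1.125, 1.259, -1.127]
contact_force: [0.1, -0.1, 1.2]
opening: 0.0621
```

```bash
python3 s.py
```

```text
t 6.3167 pos [ 0.6047 -0.0267  0.1187] d_tool mm [31.7  0.   2. ] xaxis [ 0.     -0.0018 -1.    ] yaw 6.42 q6 -0.278 F [ 0.1 -0.1  1.2] M [-0.061  0.008  0.046] open 0.0621
```

arm_command --plan '[[[0.01,0,0.002,0,0,0,0.062],[0,0,0,0,0,0,0.062],[0.01,0,0,0,0,0,0.062],[0,0,0,0,0,0,0.062],[0.008,0,0,0,0,0,0.062],[0,0,0,0,0,0,0.062],[0,0,0,0,0,0,0.062]]]'

```text
t: 6.9
tool_pos: [0.604, -0.0292, 0.0859]
tool_rot: [1.125, 1.261, -1.129]
contact_force: [0.7, 0.4, 0.5]
opening: 0.062
```

```bash
python3 s.py
```

```text
t 6.9 pos [ 0.604  -0.0292  0.0859] d_tool mm [-1.1  1.  -0.4] xaxis [-0.0028 -0.0014 -1.    ] yaw 6.38 q6 -0.281 F [0.7 0.4 0.5] M [-0.012 -0.024  0.038] open 0.062
```

arm_command --plan '[[[0,0,0,0,0,0,0.03],[0,0,0,0,0,0,0.03],[0,0,0,0,0,0,0.03],[0,0,0,0,0,0,0.03],[0,0,0,0,0,0,0.03],[0,0,0,0,0,0,0.03]]]' --squeeze 50

```text
t: 7.4
tool_pos: [0.6037, -0.0293, 0.0861]
tool_rot: [1.124, 1.261, -1.13]
contact_force: [0.3, -0.5, -0.8]
opening: 0.043
```

```bash
python3 s.py
```

```text
t 7.4 pos [ 0.6037 -0.0293  0.0861] d_tool mm [-0.9  1.3 -0.4] xaxis [-0.0035 -0.0016 -1.    ] yaw 6.38 q6 -0.281 F [ 0.3 -0.5 -0.8] M [-0.064 -0.037  0.015] open 0.043
```

arm_command --plan '[[[0,0,0,-3,0,0,0.03],[0,0,0,-3,0,0,0.03],[0,0,0,0,0,0,0.03]]]'

```text
t: 7.65
tool_pos: [0.6038, -0.0293, 0.0861]
tool_rot: [1.044, 1.306, -1.049]
contact_force: [-1.1, 0.3, -1.7]
opening: 0.0432
```

```bash
python3 s.py
```

```text
t 7.65 pos [ 0.6038 -0.0293  0.0861] d_tool mm [-0.9  1.3 -0.3] xaxis [-0.0031 -0.0014 -1.    ] yaw 12.55 q6 -0.389 F [-1.1  0.3 -1.7] M [-0.017  0.079 -0.129] open 0.0432
```

arm_command --plan '[[[0,0,0,-5,0,0,0.03],[0,0,0,-5,0,0,0.03],[0,0,0,-5,0,0,0.03],[0,0,0,-5,0,0,0.03],[0,0,0,-5,0,0,0.03],[0,0,0,-4,0,0,0.03],[0,0,0,0,0,0,0.03],[0,0,0,0,0,0,0.03]]]'

```text
t: 8.32
tool_pos: [0.6042, -0.0291, 0.0861]
tool_rot: [0.649, 1.472, -0.652]
contact_force: [-0.0, -0.7, -1.5]
opening: 0.0429
```

```bash
python3 s.py
```

```text
t 8.3167 pos [ 0.6042 -0.0291  0.0861] d_tool mm [-0.9  0.8  0.3] xaxis [-0.0019 -0.0012 -1.    ] yaw 42.28 q6 -0.908 F [-0.  -0.7 -1.5] M [0.011 0.066 0.179] open 0.0429
```

arm_command --plan '[[[0,0,0,-3,0,0,0.03],[0,0,0,-3,0,0,0.03],[0,0,0,-3,0,0,0.03],[0,0,0,-2,0,0,0.03],[0,0,0,0,0,0,0.03]]]'

```text
t: 8.73
tool_pos: [0.6043, -0.029, 0.0861]
tool_rot: [0.505, 1.512, -0.507]
contact_force: [0.4, 0.8, -1.4]
opening: 0.0431
```

```bash
python3 s.py
```

```text
t 8.7333 pos [ 0.6043 -0.029   0.0861] d_tool mm [-0.9  0.6  0.4] xaxis [-1.6e-03 -9.0e-04 -1.0e+00] yaw 52.96 q6 -1.094 F [ 0.4  0.8 -1.4] M [-0.053  0.026 -0.138] open 0.0431
```

arm_command --plan '[[[0,0,0,-3,0,0,0.03],[0,0,0,0,0,0,0.03]]]'

```text
t: 8.9
tool_pos: [0.6043, -0.0289, 0.0861]
tool_rot: [0.467, 1.521, -0.469]
contact_force: [0.3, 0.6, -1.9]
opening: 0.0426
```

```bash
python3 s.py
```

```text
t 8.9 pos [ 0.6043 -0.0289  0.0861] d_tool mm [-0.9  0.6  0.5] xaxis [-1.6e-03 -7.0e-04 -1.0e+00] yaw 55.74 q6 -1.143 F [ 0.3  0.6 -1.9] M [-0.044  0.082 -0.061] open 0.0426
```

arm_command --plan '[[[0,0,0,-4,0,0,0.03],[0,0,0,-4,0,0,0.03],[0,0,0,-4,0,0,0.03],[0,0,0,-3,0,0,0.03],[0,0,0,-2,0,0,0.03],[0,0,0,0,0,0,0.03]]]'

```text
t: 9.4
tool_pos: [0.6044, -0.0287, 0.0861]
tool_rot: [0.242, 1.558, -0.243]
contact_force: [-0.1, 0.3, -1.2]
opening: 0.0428
```

```bash
python3 s.py
```

```text
t 9.4 pos [ 0.6044 -0.0287  0.0861] d_tool mm [-0.9  0.2  0.6] xaxis [-1.2e-03 -3.0e-04 -1.0e+00] yaw 72.33 q6 -1.432 F [-0.1  0.3 -1.2] M [-0.18   0.037 -0.196] open 0.0428
```

arm_command --plan '[[[0,0,0,-2,0,0,0.03],[0,0,0,0,0,0,0.03]]]'

```text
t: 9.57
tool_pos: [0.6044, -0.0287, 0.0861]
tool_rot: [0.219, 1.561, -0.22]
contact_force: [0.3, 0.4, -1.1]
opening: 0.0427
```

```bash
python3 s.py
```

```text
t 9.5667 pos [ 0.6044 -0.0287  0.0861] d_tool mm [-0.9  0.2  0.6] xaxis [-1.2e-03 -2.0e-04 -1.0e+00] yaw 73.97 q6 -1.461 F [ 0.3  0.4 -1.1] M [-0.117  0.042 -0.246] open 0.0427
```

arm_command --plan '[[[0,0,0,-2,0,0,0.03],[0,0,0,0,0,0,0.03]]]'

```text
t: 9.73
tool_pos: [0.6044, -0.0287, 0.0861]
tool_rot: [0.197, 1.563, -0.197]
contact_force: [-0.5, 0.5, -2.1]
opening: 0.0427
```

```bash
python3 s.py
```

```text
t 9.7333 pos [ 0.6044 -0.0287  0.0861] d_tool mm [-0.9  0.1  0.6] xaxis [-1.1e-03 -2.0e-04 -1.0e+00] yaw 75.63 q6 -1.490 F [-0.5  0.5 -2.1] M [-0.197  0.018 -0.285] open 0.0427
```

The torque keeps climbing (0.196, 0.246, 0.285 N m) where an ordinary click would fall away, so this is the zero stop, three clicks back. I return to the zero click, let go so it settles, then grip again.

arm_command --plan '[[[0,0,0,3,0,0,0.03],[0,0,0,3,0,0,0.03],[0,0,0,3,0,0,0.03],[0,0,0,0,0,0,0.03],[0,0,0,0,0,0,0.06],[0,0,0,0,0,0,0.06],[0,0,0,0,0,0,0.06],[0,0,0,0,0,0,0.06],[0,0,0,0,0,0,0.06]]]'

```text
t: 10.48
tool_pos: [0.6052, -0.0289, 0.0872]
tool_rot: [0.334, 1.544, -0.335]
contact_force: [-0.1, 0.4, 0.1]
opening: 0.0598
```

```bash
python3 s.py
```

```text
t 10.4833 pos [ 0.6052 -0.0289  0.0872] d_tool mm [ 0.2  0.1 -0.3] xaxis [ 9.e-04 -8.e-04 -1.e+00] yaw 65.58 q6 -1.315 F [-0.1  0.4  0.1] M [0.006 0.025 0.013] open 0.0598
```

arm_command --plan '[[[0,0,0,0,0,0,0.03],[0,0,0,0,0,0,0.03],[0,0,0,0,0,0,0.03],[0,0,0,0,0,0,0.03],[0,0,0,0,0,0,0.03],[0,0,0,0,0,0,0.03]]]' --squeeze 50

```text
t: 10.98
tool_pos: [0.6054, -0.0292, 0.088]
tool_rot: [0.333, 1.544, -0.335]
contact_force: [-0.7, -0.6, 0.2]
opening: 0.0426
```

```bash
python3 s.py
```

```text
t 10.9833 pos [ 0.6054 -0.0292  0.088 ] d_tool mm [ 1.   0.3 -0.6] xaxis [ 0.0011 -0.0014 -1.    ] yaw 65.59 q6 -1.315 F [-0.7 -0.6  0.2] M [-0.1    0.151 -0.025] open 0.0426
```

arm_command --plan '[[[0,0,0,5,0,0,0.03],[0,0,0,5,0,0,0.03],[0,0,0,5,0,0,0.03],[0,0,0,5,0,0,0.03],[0,0,0,5,0,0,0.03],[0,0,0,5,0,0,0.03],[0,0,0,5,0,0,0.03],[0,0,0,5,0,0,0.03],[0,0,0,5,0,0,0.03],[0,0,0,5,0,0,0.03],[0,0,0,5,0,0,0.03],[0,0,0,5,0,0,0.03],[0,0,0,0,0,0,0.03]]]'

```text
t: 12.07
tool_pos: [0.6037, -0.0303, 0.088]
tool_rot: [1.167, 1.232, -1.177]
contact_force: [-0.5, 0.1, 0.2]
opening: 0.0427
```

```bash
python3 s.py
```

```text
t 12.0667 pos [ 0.6037 -0.0303  0.088 ] d_tool mm [ 0.9  1.4 -1.6] xaxis [-0.0039 -0.0047 -1.    ] yaw 2.86 q6 -0.219 F [-0.5  0.1  0.2] M [-0.031  0.019  0.156] open 0.0427
```

arm_command --plan '[[[0,0,0,5,0,0,0.03],[0,0,0,5,0,0,0.03],[0,0,0,5,0,0,0.03],[0,0,0,5,0,0,0.03],[0,0,0,5,0,0,0.03],[0,0,0,5,0,0,0.03],[0,0,0,5,0,0,0.03],[0,0,0,5,0,0,0.03],[0,0,0,5,0,0,0.03],[0,0,0,5,0,0,0.03],[0,0,0,0,0,0,0.03],[0,0,0,0,0,0,0.03]]]'

```text
t: 13.07
tool_pos: [0.6022, -0.0298, 0.088]
tool_rot: [1.783, 0.691, -1.8]
contact_force: [-0.6, -0.1, -0.0]
opening: 0.0428
```

```bash
python3 s.py
```

```text
t 13.0667 pos [ 0.6022 -0.0298  0.088 ] d_tool mm [ 0.9  1.1 -2.8] xaxis [-0.0082 -0.0041 -1.    ] yaw -47.79 q6 0.666 F [-0.6 -0.1 -0. ] M [-0.124  0.075 -0.082] open 0.0428
```

arm_command --plan '[[[0,0,0,3,0,0,0.03],[0,0,0,3.6,0,0,0.03],[0,0,0,0,0,0,0.03],[0,0,0,0,0,0,0.03]]]'

```text
t: 13.4
tool_pos: [0.6021, -0.0296, 0.088]
tool_rot: [1.851, 0.605, -1.869]
contact_force: [-1.4, -1.0, 1.2]
opening: 0.0426
```

```bash
python3 s.py
```

```text
t 13.4 pos [ 0.6021 -0.0296  0.088 ] d_tool mm [ 0.9  1.  -2.9] xaxis [-0.0085 -0.0036 -1.    ] yaw -53.91 q6 0.772 F [-1.4 -1.   1.2] M [-0.073  0.067 -0.083] open 0.0426
```

arm_command --plan '[[[0,0,0,0,0,0,0.064],[0,0,0,0,0,0,0.064],[0,0,0,0,0,0,0.064],[0,0,0,0,0,0,0.064],[0,0,0,0,0,0,0.064],[0,0,0,0,0,0,0.064],[0,0,0,0,0,0,0.064],[0,0,0,0,0,0,0.064],[0,0,0,0,0,0,0.064]]]'

```text
t: 14.15
tool_pos: [0.6025, -0.0294, 0.0878]
tool_rot: [1.847, 0.612, -1.863]
contact_force: [-0.1, -0.1, 0.2]
opening: 0.0639
```

```bash
python3 s.py
```

```text
t 14.15 pos [ 0.6025 -0.0294  0.0878] d_tool mm [ 0.8  0.9 -2.5] xaxis [-0.0075 -0.0032 -1.    ] yaw -53.43 q6 0.764 F [-0.1 -0.1  0.2] M [-0.013  0.004 -0.029] open 0.0639
```

arm_command --plan '[[[-0.01,0,0,0,0,0,0.064],[-0.015,0,0,0,0,0,0.064],[-0.02,0,0,0,0,0,0.064],[-0.03,0,0,0,0,0,0.064],[-0.03,0,0,0,0,0,0.0],[-0.03,0,0,0,0,0,0.0],[0,0,0,0,0,0,0.0],[0,0,0,0,0,0,0.0],[0,0,0,0,0,0,0]]]'

```text
t: 14.9
tool_pos: [0.6029, -0.0288, 0.2334]
tool_rot: [1.847, 0.612, -1.862]
contact_force: [0.6, 0.1, 0.6]
opening: 0.0035
```

```bash
python3 s.py; python3 - <<'E'
from h import *
for cam in ("scene","top"):
    T=c2w(cam); im=save(cam,"d_%s.png"%cam)
    for n in ("clamp_tip","dial_top","grinder"):
        print(cam,n,[(w(T,d["at"]).round(3),round(d["conf"],2)) for d in mark_of(cam,n)[:1]])
E
```

```text
t 14.9 pos [ 0.6029 -0.0288  0.2334] d_tool mm [146.4   1.4  -2.8] xaxis [-0.007  -0.0032 -1.    ] yaw -53.41 q6 0.764 F [0.6 0.1 0.6] M [-0.042 -0.032  0.016] open 0.0035
scene clamp_tip [(array([ 0.592, -0.151,  0.176]), 0.64)]
scene dial_top [(array([ 0.603, -0.035,  0.117]), 0.96)]
scene grinder [(array([ 0.667, -0.066,  0.004]), 0.73)]
top clamp_tip []
top dial_top [(array([ 0.601, -0.027,  0.114]), 0.85)]
top grinder []
```

arm_command --plan '[[[0,0,0,7,0,0,0],[0,0,0,7,0,0,0],[0,0,0,7,0,0,0],[0,0,0,6.5,0,0,0],[0,0,0,0,0,0,0],[0,0,0.02,0,0,0,0],[0,0.01,0.02,0,0,0,0],[0,0.02,0.02,0,0,0,0],[0,0.03,0.015,0,0,0,0],[0,0.03,0,0,0,0,0],[0,0.02,0,0,0,0,0],[0,0,0,0,0,0,0],[0,0,0,0,0,0,0]]]'

```text
t: 16.38
tool_pos: [0.5393, -0.1509, 0.2254]
tool_rot: [2.113, 0.181, -2.157]
contact_force: [0.7, 0.5, -0.1]
opening: -0.0003
```

```bash
cat > s2.py <<'E'
from h import *
T=T_tool(); o=ctrl.get_obs(); print("t",o["t"],"F",o["contact_force"].round(1),"pos",T[:3,3].round(4),"xaxis",T[:3,0].round(3),"yaw %.1f"%np.degrees(np.arctan2(T[1,1],T[0,1])))
for n,p in (("pre",(.545,-.156,.160)),("post",(.621,-.144,.160))): print(n,(T[:3,:3].T@(np.array(p)-T[:3,3])*1e3).round(1))
E
python3 s2.py
```

```text
t 16.3833 F [ 0.7  0.5 -0.1] pos [ 0.5393 -0.1509  0.2254] xaxis [-0.021  0.    -1.   ] yaw -80.4
pre [65.3  6.2 -6.1]
post [ 63.7   7.1 -83. ]
```

Now lower to ball height behind the ball, and look once before pushing.

arm_command --plan '[[[0.015,0.006,0,0,1.2,0,0],[0.015,0,0,0,0,0,0],[0.015,0,0,0,0,0,0],[0.01,0,0,0,0,0,0],[0,0,0,0,0,0,0],[0,0,0,0,0,0,0]]]'

```text
t: 16.88
tool_pos: [0.541, -0.1525, 0.1689]
tool_rot: [2.132, 0.198, -2.127]
contact_force: [-0.1, 0.4, 0.4]
opening: 0.0001
```

```bash
python3 s2.py; python3 -c "
from h import *
im=get_image('scene'); cv2.imwrite('pics/e.png',cv2.cvtColor(cv2.resize(im[120:300,160:420],None,fx=2,fy=2),cv2.COLOR_RGB2BGR))"
```

```text
t 16.8833 F [-0.1  0.4  0.4] pos [ 0.541  -0.1525  0.1689] xaxis [ 0.002  0.005 -1.   ] yaw -79.7
pre [ 8.9  4.2 -3.3]
post [  9.1   6.  -80.2]
```

View pics/e.png

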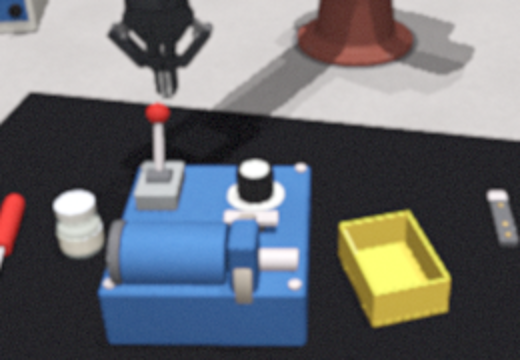

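The closed fingers stand just behind the red ball, which is at (157,113) in this crop. I push towards the wheel.

arm_command --plan '[[[0.008,0.005,0,0,0,0,0],[0,0,0,0,0,0,0],[0,0,-0.01,0,0,0,0],[0,0,-0.012,0,0,0,0],[0,0,-0.012,0,0,0,0],[0,0,-0.012,0,0,0,0],[0,0,-0.01,0,0,0,0],[0,0,0,0,0,0,0]]]'

```text
t: 17.6
tool_pos: [0.6039, -0.1478, 0.1659]
tool_rot: [2.137, 0.194, -2.119]
contact_force: [-0.7, 0.7, 0.3]
opening: 0.0
```

```bash
python3 s2.py
```

```text
t 17.6 F [-0.7  0.7  0.3] pos [ 0.6039 -0.1478  0.1659] xaxis [ 0.008  0.002 -1.   ] yaw -79.7
pre [ 5.4 -2.5 59.5]
post [  6.1  -0.6 -17.4]
```

Continue in small rows, watching for the end-stop force.

arm_command --plan '[[[0.003,0,-0.006,0,0,0,0],[0,0,-0.006,0,0,0,0],[0,0,-0.004,0,0,0,0],[0,0,0,0,0,0,0]]]'

```text
t: 17.93
tool_pos: [0.6217, -0.1448, 0.1632]
tool_rot: [2.136, 0.194, -2.118]
contact_force: [0.5, -0.6, -0.4]
opening: -0.0002
```

```bash
python3 s2.py; python3 - <<'E'
from h import *
for cam in ("scene","top"):
    T=c2w(cam); im=get_image(cam)
    print(cam,[(w(T,d["at"]).round(3),round(d["conf"],2)) for d in mark_of(cam,"clamp_tip")[:2]])
E
```

```text
t 17.9333 F [ 0.5 -0.6 -0.4] pos [ 0.6217 -0.1448  0.1632] xaxis [ 0.008  0.002 -1.   ] yaw -79.6
pre [ 2.6 -2.8 77.5]
post [ 3.2 -0.9  0.6]
scene [(array([ 0.65 , -0.139,  0.181]), 0.62), (array([ 0.685, -0.336,  0.   ]), 0.16)]
top []
```

arm_command --plan '[[[0,0,-0.004,0,0,0,0],[0,0,-0.004,0,0,0,0],[0,0,-0.003,0,0,0,0],[0,0,0,0,0,0,0]]]'

```text
t: 18.47
tool_pos: [0.6314, -0.1431, 0.163]
tool_rot: [2.135, 0.193, -2.121]
contact_force: [-0.0, 0.0, -0.9]
opening: -0.0001
```

```bash
python3 s2.py
```

```text
t 18.4667 F [-0.   0.  -0.9] pos [ 0.6314 -0.1431  0.163 ] xaxis [ 0.007  0.002 -1.   ] yaw -79.7
pre [ 2.4 -2.7 87.4]
post [ 2.9 -0.9 10.5]
```

arm_command --plan '[[[0,0,-0.004,0,0,0,0],[0,0,-0.004,0,0,0,0],[0,0,0,0,0,0,0]]]'

```text
t: 18.72
tool_pos: [0.6392, -0.1416, 0.1626]
tool_rot: [2.132, 0.193, -2.124]
contact_force: [-3.1, -0.3, 0.7]
opening: 0.0002
```

```bash
python3 s2.py
```

```text
t 18.7167 F [-3.1 -0.3  0.7] pos [ 0.6392 -0.1416  0.1626] xaxis [ 0.004  0.002 -1.   ] yaw -79.7
pre [ 2.2 -2.7 95.3]
post [ 2.5 -0.9 18.4]
```

arm_command --plan '[[[0,0,-0.003,0,0,0,0],[0,0,-0.002,0,0,0,0],[0,0,0,0,0,0,0]]]'

```text
t: 18.97
tool_pos: [0.6389, -0.1417, 0.1629]
tool_rot: [2.114, 0.194, -2.143]
contact_force: [-1.1, 0.1, 0.6]
opening: -0.0002
```

```bash
python3 s2.py
```

```text
t 18.9667 F [-1.1  0.1  0.6] pos [ 0.6389 -0.1417  0.1629] xaxis [-0.014  0.001 -1.   ] yaw -79.7
pre [ 4.2 -2.7 94.8]
post [ 3.1 -0.9 17.9]
```

The TCP is blocked at x ≈ 0.639 while still being pushed, so the lever is at its end stop. I retreat back and up and check.

arm_command --plan '[[[0,0,-0.002,0,0,0,0],[0,0,0,0,0,0,0],[0,0,0.01,0,0,0,0],[0,0,0.02,0,0,0,0],[0,0,0.03,0,0,0,0],[0,0,0.035,0,0,0,0],[-0.02,0,0.035,0,0,0,0],[-0.03,0,0.03,0,0,0,0],[-0.03,0,0,0,0,0,0],[0,0,0,0,0,0,0],[0,0,0,0,0,0,0]]]'

```text
t: 19.88
tool_pos: [0.4763, -0.1701, 0.2458]
tool_rot: [2.119, 0.194, -2.135]
contact_force: [0.3, 0.0, -0.2]
opening: -0.0002
```

```bash
python3 s2.py; python3 - <<'E'
from h import *
ims=[]
for cam in ("scene","top"):
    T=c2w(cam); ims.append(get_image(cam))
    for n in ("clamp_tip","dial_top","grinder","parts_bin","jar","screwdriver","knife"): print(cam,n,[(w(T,d["at"]).round(3),round(d["conf"],2)) for d in mark_of(cam,n)[:1]])
im=np.hstack([cv2.resize(ims[0][120:320,140:400],(520,400)),cv2.resize(ims[1][80:280,300:440],(280,400))])
cv2.imwrite("pics/f.png",cv2.cvtColor(im,cv2.COLOR_RGB2BGR))
E
```

```text
t 19.8833 F [ 0.3  0.  -0.2] pos [ 0.4763 -0.1701  0.2458] xaxis [-0.007  0.    -1.   ] yaw -79.6
pre [ 85.3  -1.3 -70.7]
post [  84.8    0.5 -147.6]
scene clamp_tip [(array([ 0.663, -0.137,  0.171]), 0.58)]
scene dial_top [(array([ 0.603, -0.031,  0.118]), 0.75)]
scene grinder [(array([ 0.669, -0.064,  0.002]), 0.68)]
scene parts_bin [(array([0.644, 0.144, 0.003]), 0.8)]
scene jar [(array([ 0.649, -0.248,  0.003]), 0.68)]
scene screwdriver [(array([ 0.686, -0.336, -0.001]), 0.57)]
scene knife [(array([0.499, 0.273, 0.001]), 0.72)]
top clamp_tip [(array([ 0.667, -0.136,  0.173]), 0.76)]
top dial_top [(array([ 0.605, -0.03 ,  0.112]), 0.59)]
top grinder [(array([ 0.663, -0.062,  0.   ]), 0.7)]
top parts_bin [(array([ 0.64 ,  0.142, -0.002]), 0.67)]
top jar [(array([ 0.649, -0.249,  0.001]), 0.6)]
top screwdriver [(array([ 0.684, -0.34 , -0.001]), 0.59)]
top knife [(array([0.5  , 0.272, 0.001]), 0.8)]
```

View pics/f.png

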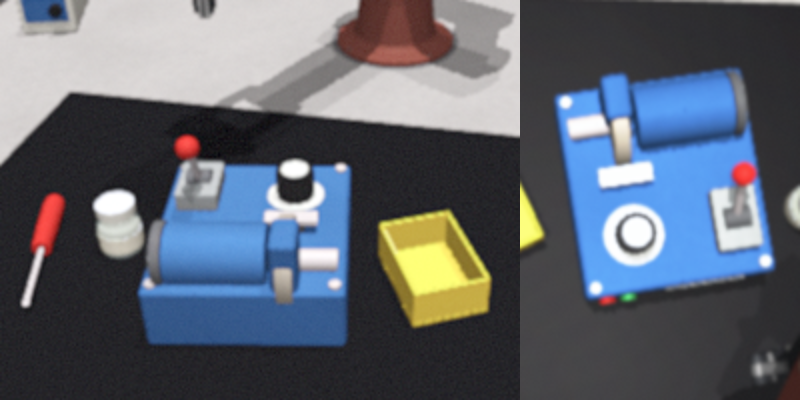

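The lever now leans towards the wheel: the ball is at (187,147) in the left crop and (743,173) in the right. The measured tip (0.665, -0.137, 0.172) matches the predicted clamped position (0.661, -0.137, 0.172). Nothing else has moved and the robot is clear, so I hand the job in.

```bash
python3 -c "
from station import finish_job; print(finish_job())"
```

```text
the job is handed in; nothing more can be done
None
```

The job is handed in: by feel and angle the dial is at six clicks, and the clamp lever is fully over towards the wheel. It took about 20 s of the 72 s. `finish_job` gave no verdict.

- **Zero stop:** I wound the dial back three clicks. About 9° past the zero click the torque was still climbing, to 0.285 N m, where an ordinary click had fallen to 0.06 N m. From the spring figures given, that loads the stop with about 11 N. I then returned it to zero and let go so it settled.
- **Six clicks:** I gripped it again at zero and turned it clockwise by a measured 119.5°, half a degree short of six clicks. The torque pattern on the way fitted the clicks, and I then let go. The setting rests on this feel and angle only, since there is no scale to check against.
- **Clamp:** I pushed the red ball over until the tool stopped advancing at the end stop. The cameras put the ball at about (0.665, -0.137, 0.172), within a few mm of the predicted clamped position.
- **Last checks:** The bin, jar, screwdriver and knife measured within about 5 mm of where they started, which is detector noise. The gripper is clear of everything, with no contact force.
- **What was off:** On my first approach to the dial the tool drifted about 11 mm and tilted 1.5°. I backed up and corrected it before gripping. During the forward turn the tool drifted about 3 mm sideways, but I saw no sign of slip.

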